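# Turn over the filter cover of a bench vacuum pump and lock it on

## Robot

A 6-joint arm with a two-finger parallel gripper is mounted at the origin on a cart in front of the work surface, level with it; the furniture and walls round the work are solid. World frame = base frame: x ahead of the robot, y to its left, z up, the work surface at z = 0. Lengths are in m, angles in rad, forces in N, time in s.
With the tool pointing down it reaches from about 0.425 to 0.95 m from the base axis. Payload 14.7 kg.
Tool frame: the origin (TCP) lies at the very end of the fingers, on their centre line; the grasp point (between the pads) lies 19 mm behind it; z points along the fingers, y is the line along which they close (so a half turn about z gives the same grasp; the last joint's range is limited). The gripper opens to 85 mm and grips with 20 to 120 N. Pads are 22 mm wide; open, the fingers measure 114 mm over their backs; the gripper's body (76 mm by 85 mm) begins 54 mm behind the grasp point. The pads swing forward as they close: fully open they stand 13 mm farther back than shut.
Start: joints at [1.284, 0.48, 1.596, -0, 1.065, -0.047], TCP at [0.154, 0.631, 0.231] pointing down, gripper open.
Joint ranges: [-2.75, 2.75], [-0.82, 2.05], [0.23, 2.67], [-1.56, 4.7], [0.09, 2.69], [-2.92, 2.92]. Speed limits (rad/s): [1.89, 1.89, 2.39, 3.01, 3.01, 3.01].

## Interface

Orientations are given as a unit quaternion [x, y, z, w].
In Python, from workcell import arm gives the robot as it stands. The module is installed in compiled form; this text tells all that it offers.
- The arm moves only by the tool drive_tool, never from a script. Its arguments are lists of equal length, an entry for each row: "fingers": the closure, from 0 (fully open) to 1 (shut); "xyz": the shift along the tool's x, y, z each as a share of 50 cm, from -1 to 1, a list of three; "rot": the turn, a rotation vector about the tool's x, y, z each as a share of pi/2 rad, from -1 to 1, a list of three. In form: {"fingers": [fingers, ...], "xyz": [[dx, dy, dz], ...], "rot": [[ax, ay, az], ...]}. A call has 1 to 20 rows; each row is the pose to reach, as a shift and turn from the pose commanded when the call began, along the tool's axes at that moment; what a row does not reach only later rows make up. A row lasts 1/10 s, in which the tool goes at most 50 mm and 8.59 degrees, less where a joint would pass 70% of its speed; a pose out of reach is approached as far as the arm can. A call with a number of a shift or a turn outside -1 to 1 is refused whole. A call with a gripper value outside its range is refused whole. The fingers move at their own pace and stop on an object; "squeeze" is the grip in N (left out, the last holds). Time passes only in rows, so rows that repeat a pose let the fingers close. It gives the time, the measured TCP pose, the force, the opening and the grip force at its end, in the units of the state.
- arm.observe(): the state, without advancing time (a new reading comes with each control period).
- arm.get_image(name): name is "scene" or "top" or "wrist"; returns a dict with "image" (420x560x3 uint8, blue, green, red), "z_map" (420x560 float32, m along the optical axis (not along the pixel's ray), 0 where there is no reading), "camera_matrix" (3x3 intrinsics, pixels), "T" (4x4, takes a point from camera to world coordinates); the wrist camera has in their place "mount" (4x4, takes a point from camera to tool coordinates, whose origin is the TCP and whose axes are the flange's). Camera axes: x right, y up, looking along -z (the intrinsics and any distortion apply to the point x, -y, -z); pixel columns grow to the right and rows downward; lengths in m; the calibration is good to about 2 mm. A picture is of the moment at which its call begins: read the wrist's pose just before it.
- arm.hand_in(): hands the job in; it is judged then, once.
The state is a dict: "t": time; "joint_positions": joint angles; "qvel": joint speeds; "joint_torque": joint torques, N m; "tool_pos": TCP position; "tool_rot": TCP orientation; "contact_force": force on the tool from outside, world axes, zero at the start; "ft_torque": the same for the moment, N m; "grip_width": finger opening in m; "grasp_force": force on a finger pad.
Only numpy, scipy, OpenCV 4.12 (cv2) and the standard library are available. Lean on these libraries where they do the work, as an engineer would, in place of code of your own. Each camera call takes 0.05 s, during which the arm holds its last target. There are 200 camera calls.

## Task

The filter cover of the little vacuum pump was put down on the worktop on its outer face, plug side up, and it cannot go on like that. Turn it over (the flat right-hand side of the pump is there to stand it up against while you change your grip), set it plug down on the open filter bay over the winged stud, so that it sits down flush on the neck, and turn the wing fully clockwise, a quarter turn from the slot, so that it locks the cover. Do not shift the beaker, the tape roll or the strip rack.

Things in the scene. Friction and masses are not known exactly. Their poses are not given: they have to be found in the camera images.
- pump: Grey bench vacuum pump, fixed: casing 130 (x) x 170 (y) x 62 mm high, origin under its centre on the worktop. -x is its front with louvres and switch; -y its plain right-hand side, a vertical wall 62 mm high, 85 mm from the origin. From the middle of its top rises the neck of the filter bay, outside 54 (x) x 100 (y) mm, rim 82 mm above the worktop.
- bay (a point): Centre of the bay's rim plane, on the stud's axis, 82 mm above the worktop; axes as the pump's. The opening is 47 (x) x 93 (y) mm and 8 mm deep clear of the pale filter and the stud's foot.
- wing (a joint): Winged steel head of the upright stud in the bay: bar 30 long x 8 thick x 14 mm high on an 8 mm post. 0 rad: bar along the pump's y, passes the cover's slot (up to about 0.15 rad). Grows turning clockwise seen from above, to a stop at 1.571 where it lies across the slot, along the pump's x. Light friction (0.05 N m) holds it where it is left; it starts at 0.4 to 1.4.
- wing_mid (a point): Middle of the wing's bar, on the stud's axis, 103 mm above the worktop; the bar reaches from 96 to 110 mm, 2 mm clear of a seated cover.
- filter_cover: Loose grey cover, 0.11 to 0.21 kg: plate 66 (x) x 130 (y) x 12 mm; on it, centred, a plug 42 (x) x 88 (y) x 6 mm; a slot 14 (x) x 36 (y) mm through both. Origin: centre of the outer face; z points to the plug (plate z 0 to 12, plug 12 to 18 mm). Starts on its outer face, z up, right of the pump. Seated: z straight down, origin 94 mm above the worktop; either end may face either way.
- beaker: Clear beaker, 71 mm across, 112 mm high, behind the work; origin under its centre. Leave it alone.
- tape_roll: Roll of tape, 100 mm across, 25 mm high, lying behind the work; origin under its centre. Leave it alone.
- strip_rack: Small white rack of reagent strips, 52 x 90 x 34 mm, to the left in front of the pump; origin under its centre. Leave it alone.
There are look-alikes about, which are no part of the job. What is shaped like the filter_cover but purple is not meant.

How it is judged:
On the way, in this order (a step that is already met when the one before it is completed fails the run):
1. the cover sits flush on the neck of the filter bay, plug down, with the wing through its slot and not yet locked (horizontal distance between filter_cover and bay below 0.005 m and z of filter_cover in the frame of bay between 0.0095 and 0.0145 m and angle between filter_cover's own z axis and vertical above 3.09 rad and value of joint wing below 0.35 rad), for 0.2 s.
2. the wing is turned clockwise across the slot, to its stop or within 0.2 rad of it (value of joint wing above 1.37 rad and horizontal distance between filter_cover and bay below 0.005 m and z of filter_cover in the frame of bay between 0.0095 and 0.0145 m and angle between filter_cover's own z axis and vertical above 3.09 rad), for 0.2 s.
At the end, for the whole second after the job is handed in: The cover lies still on the neck, plug down: its centre within 5 mm of the bay's axis, its outer face 12 mm above the rim (9.5 to 14.5 mm) and level within 0.05 rad; and the wing stands across the slot, at 1.37 rad or more (all of step 2 and linear speed of filter_cover below 0.01 m/s); the robot touches nothing.
It fails at once if the beaker, the tape roll or the strip rack is shifted by more than 30 mm (distance of any of beaker, tape_roll, strip_rack from where it was at the start of the episode above 0.03 m).
It also fails if it takes over 72 s, if anything falls off the work surface, if the arm or the gripper's body presses on something with over 40 N, if the wrist force passes 120 N, or if a joint passes its speed limit or range.

## Working session

There is one attempt and no reset: what is moved stays moved. The work goes in short steps, Python scripts to look and compute and a tool call to move; the robot and the scene stay as the last step left them, time stands still between calls to the robot, and variables do not carry over. Pictures are saved under pics/ and viewed, at most 10 in all, crops included, and the job is handed in when it is done.

Besides the shell and the picture viewer there is one more tool, called after "Call:" as name(argument=value, ...), one argument or row to a line, values as JSON. drive_tool: Moves the arm, as the interface text tells. Its arguments: {"type":"object","properties":{"fingers":{"type":"array","items":{"type":"number"}},"xyz":{"type":"array","items":{"type":"array","items":{"type":"number","minimum":-1,"maximum":1}}},"rot":{"type":"array","items":{"type":"array","items":{"type":"number","minimum":-1,"maximum":1}}},"squeeze":{"type":"number"}},"required":["fingers","xyz","rot"]}

```bash
mkdir -p pics
cat > h.py <<'E'
import numpy as np, cv2
from scipy.spatial.transform import Rotation as R
from workcell import arm
def cam(n):
    s=arm.observe(); d=arm.get_image(n)
    if n=='wrist':
        T=np.eye(4);T[:3,:3]=R.from_quat(s['tool_rot']).as_matrix();T[:3,3]=s['tool_pos'];d['T']=T@d['mount']
    return d
def cloud(d):
    z=d['z_map'];K=d['camera_matrix'];v,u=np.mgrid[:z.shape[0],:z.shape[1]]
    p=np.stack([(u-K[0,2])/K[0,0]*z,-(v-K[1,2])/K[1,1]*z,-z],-1)
    P=p@d['T'][:3,:3].T+d['T'][:3,3];P[z==0]=np.nan;return P
E
python3 - <<'E'
from h import *
for n in('scene','top'):
    d=cam(n);cv2.imwrite(f'pics/{n}0.png',d['image']);np.savez(f'{n}0.npz',**{k:v for k,v in d.items()})
    print(d['T'].round(3).tolist(), d['camera_matrix'].tolist())
print(arm.observe())
E
ls
```

```text
[[0.695, 0.463, -0.55, 0.087], [-0.719, 0.457, -0.524, -0.519], [0.008, 0.76, 0.65, 0.729], [0.0, 0.0, 0.0, 1.0]] [[413.055229028127, 0.0, 273.49038090448954], [0.0, 413.055229028127, 212.60087547496437], [0.0, 0.0, 1.0]]
[[0.026, 0.983, -0.183, 0.426], [-1.0, 0.028, 0.003, -0.035], [0.008, 0.182, 0.983, 1.069], [0.0, 0.0, 0.0, 1.0]] [[391.05667889945374, 0.0, 276.54813143988986], [0.0, 391.05667889945374, 207.29217181130167], [0.0, 0.0, 1.0]]
{'t': 0.1, 'joint_positions': array([ 1.28436878e+00,  4.80734781e-01,  1.59679627e+00, -1.61578732e-06,
        1.06513081e+00, -4.66062649e-02]), 'qvel': array([-5.95566212e-04, -8.17156683e-04, -3.04702966e-03,  1.25123871e-03,
        1.50241662e-03,  1.44092175e-05]), 'joint_torque': array([ 9.15176242e-04, -9.52249789e+01, -4.31042969e+01, -1.14171173e-04,
        5.00691676e-03,  9.80070809e-05]), 'tool_pos': array([0.15427355, 0.6310467 , 0.2307643 ]), 'tool_rot': array([ 1.19623085e-01,  9.92819234e-01, -5.27324705e-04, -8.79126746e-05]), 'contact_force': array([-0.26298208, -0.47029431,  0.65456075]), 'ft_torque': array([ 0.02093769, -0.04951112,  0.02168438]), 'grasp_force': 0.0, 'grip_width': 0.08545591901623598}
h.py
pics
scene0.npz
top0.npz
```

View pics/scene0.png

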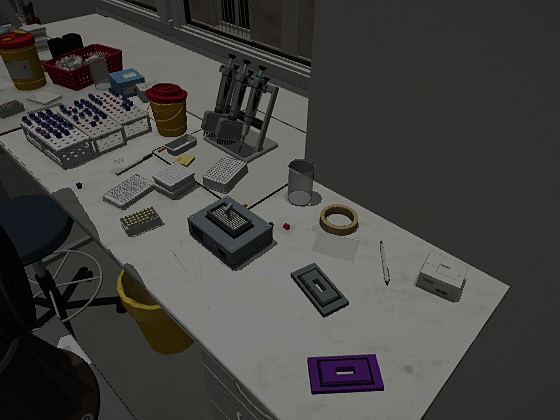

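View pics/top0.png

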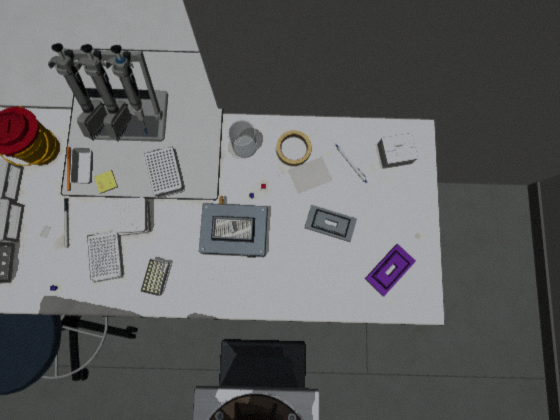

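The top view shows two candidates: a grey cover at (330,222) and a purple one at (390,270). The grey one fits the description, being right of the pump at (235,229) with its plug up. Next I measure both and take one enlarged crop.

Run:
```python
from h import *
t=dict(np.load('top0.npz'));s=dict(np.load('scene0.npz'))
for n,d,(b0,b1,b2,b3) in(('top',t,(190,260,295,365)),('scene',s,(230,330,280,360))):
    P=cloud(d)
    print(n,'table z',np.nanmedian(P[...,2][(abs(P[...,0]-.55)<.15)&(abs(P[...,1]+.1)<.5)]))
    def rect(m,l):
        q=P[m][:,:2].astype(np.float32); r=cv2.minAreaRect(q*1000); print(l,len(q),np.round(r[0],1),np.round(r[1],1),round(r[2],1),'z',np.median(P[m][:,2]).round(4))
    box=np.zeros(P.shape[:2],bool);box[b0:b1,b2:b3]=1
    z=P[...,2]
    rect(box&(z>.007)&(z<.025),'cover'); rect(box&(z>.0145)&(z<.025),'plug')
    pb=np.zeros_like(box)
    if n=='top': pb[195:262,193:275]=1
    else: pb[185:275,180:280]=1
    rect(pb&(z>.055)&(z<.07),'casing');rect(pb&(z>.077)&(z<.09),'rim');rect(pb&(z>.093)&(z<.12),'wing')
a=cv2.resize(t['image'][190:265,190:370],None,fx=4.4,fy=4.4,interpolation=cv2.INTER_CUBIC)
b=cv2.resize(s['image'][180:320,170:360],None,fx=1.9,fy=1.9,interpolation=cv2.INTER_CUBIC)
c=np.zeros((600,800,3),np.uint8);c[:a.shape[0],:a.shape[1]]=a[:,:800];c[332:332+b.shape[0],:b.shape[1]]=b[:268];c=np.clip(c*1.6,0,255).astype(np.uint8)
cv2.imwrite('pics/crop1.png',c)
```

```text
top table z 0.001750444607192314
cover 1098 [ 592.1 -195.2] [145.3 170. ] 77.5 z 0.0145
plug 550 [ 582.2 -185.8] [129.6  65.6] 74.3 z 0.0177
casing 2455 [552.6  73.6] [170.1 129.9] 88.8 z 0.0629
rim 214 [552.6  73.8] [100.4  54.4] 88.9 z 0.0819
wing 43 [552.1  74. ] [28.1 10.2] 14.1 z 0.1108
scene table z 0.0011442866304168242
cover 1517 [ 638.8 -149.6] [272.2 132.5] 33.1 z 0.0137
plug 657 [ 638.  -152.3] [255.3 116.8] 35.0 z 0.0182
casing 1853 [551.2  73.3] [172.8 131.2] 88.8 z 0.0628
rim 267 [551.2  73.7] [104.   56.8] 87.9 z 0.0818
wing 66 [550.7  71.7] [29.7  9.9] 16.5 z 0.1081
```

View pics/crop1.png

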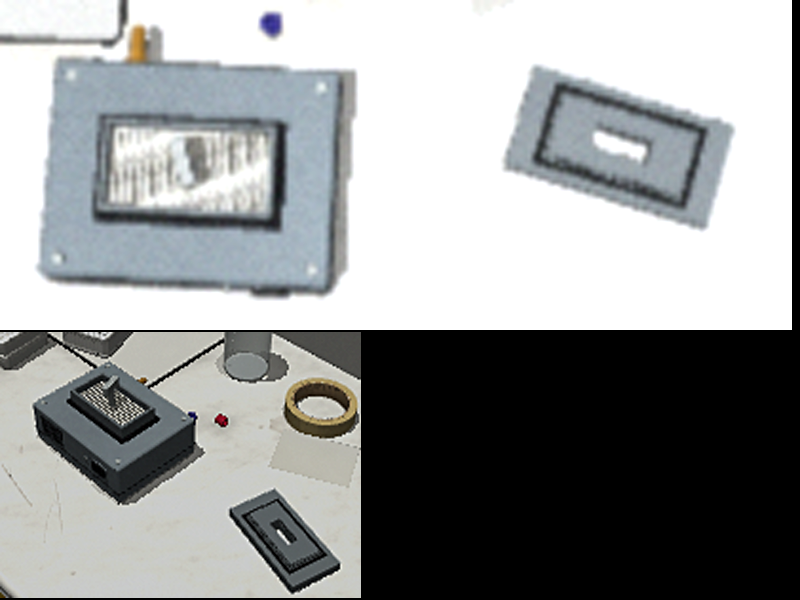

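The crop confirms it: the grey cover is centred at crop (618,148), plug up with the slot visible, and it is the only grey one. The pump's louvred front faces the robot, so its yaw is about -1.2°. The wing stands at about 1.3 rad. I'll turn the wing to the slot first.

```bash
cat >> h.py <<'E'
def Rt(psi,pitch=0):  # psi: azimuth of tool y (deg); pitch: tool z from down, turned about tool y (deg)
    a=np.radians(psi);y=np.array([np.cos(a),np.sin(a),0]);z=np.array([0,0,-1.]);
    return R.from_matrix(np.stack([np.cross(y,z),y,z],1))*R.from_euler('y',pitch,degrees=True)
def plan(*targets):  # (xyz,R) -> shares from the present pose
    s=arm.observe();p=s['tool_pos'];r=R.from_quat(s['tool_rot'])
    print('at',p.round(4),'psi',np.degrees(np.arctan2(*r.as_matrix()[:2,1][::-1])).round(2),'z',r.as_matrix()[:,2].round(3),'w',round(s['grip_width'],4),'F',s['contact_force'].round(1),'g',round(s['grasp_force'],1),'t',round(s['t'],1),'q',s['joint_positions'].round(2))
    for q,t in targets: print((r.inv().apply(np.array(q)-p)/.5).round(4).tolist(),((r.inv()*t).as_rotvec()/(np.pi/2)).round(4).tolist())
E
python3 - <<'E'
from h import *
plan(((.552,.0737,.21),Rt(0)))
E
```

```text
at [0.1543 0.631  0.2308] psi 76.26 z [-0.    -0.001 -1.   ] w 0.0855 F [-0.3 -0.5  0.7] g 0.0 t 0.1 q [ 1.28  0.48  1.6  -0.    1.07 -0.05]
[-1.0375, -0.8938, 0.0424] [-0.0006, 0.0004, 0.8473]
```

Call:
drive_tool(
  fingers=[0.4, 0.4, 0.4, 0.4, 0.4, 0.4, 0.4, 0.4, 0.4, 0.4, 0.4, 0.4, 0.4, 0.4, 0.4, 0.4],
  xyz=[
    [-1, -0.86, 0.04],
    [-1, -0.86, 0.04],
    [-1, -0.86, 0.04],
    [-1, -0.86, 0.04],
    [-1, -0.86, 0.04],
    [-1, -0.86, 0.04],
    [-1, -0.86, 0.04],
    [-1, -0.86, 0.04],
    [-1, -0.86, 0.04],
    [-1, -0.86, 0.04],
    [-1, -0.86, 0.04],
    [-1, -0.86, 0.04],
    [-1, -0.86, 0.04],
    [-1, -0.86, 0.04],
    [-1, -0.86, 0.04],
    [-1, -0.86, 0.04],
  ],
  rot=[
    [0, 0, 0.847],
    [0, 0, 0.847],
    [0, 0, 0.847],
    [0, 0, 0.847],
    [0, 0, 0.847],
    [0, 0, 0.847],
    [0, 0, 0.847],
    [0, 0, 0.847],
    [0, 0, 0.847],
    [0, 0, 0.847],
    [0, 0, 0.847],
    [0, 0, 0.847],
    [0, 0, 0.847],
    [0, 0, 0.847],
    [0, 0, 0.847],
    [0, 0, 0.847],
  ],
)

```text
t: 1.7
tool_pos: [0.5372, 0.0953, 0.211]
tool_rot: [0.707, 0.707, -0.0, -0.0]
contact_force: [-1.1, 1.8, 0.0]
grip_width: 0.0509
grasp_force: 0.0
```

Run:
```python
from h import *
plan(((.552,.0737,.15),Rt(-75)),((.552,.0737,.092),Rt(-75)))
d=cam('wrist');P=cloud(d);z=P[...,2]
def rect(m,l):
    q=P[m][:,:2].astype(np.float32); r=cv2.minAreaRect(q*1000); print(l,len(q),np.round(r[0],1),np.round(r[1],1),round(r[2],1),'z',np.median(P[m][:,2]).round(4))
b=(abs(P[...,0]-.552)<.09)&(abs(P[...,1]-.073)<.12)
rect(b&(z>.055)&(z<.068),'casing');rect(b&(z>.0785)&(z<.086),'rim')
b=(abs(P[...,0]-.552)<.02)&(abs(P[...,1]-.073)<.02);rect(b&(z>.1)&(z<.115),'wing')
cv2.imwrite('pics/w1.png',d['image'])
```

```text
at [0.5372 0.0953 0.211 ] psi 0.0 z [-0.001  0.    -1.   ] w 0.0509 F [-1.1  1.8  0. ] g 0.0 t 1.7 q [0.12 0.36 1.86 0.   0.93 0.12]
[-0.0432, 0.0297, 0.1219] [-0.0006, 0.0004, 0.8334]
[-0.0432, 0.0298, 0.2379] [-0.0006, 0.0004, 0.8334]
casing 18646 [554.9  74.3] [169.8 130.3] 88.9 z 0.0607
rim 1658 [554.8  74. ] [100.7  54.2] 88.8 z 0.0806
wing 516 [554.8  74.4] [29.3  8.7] 16.9 z 0.1081
```

View pics/w1.png

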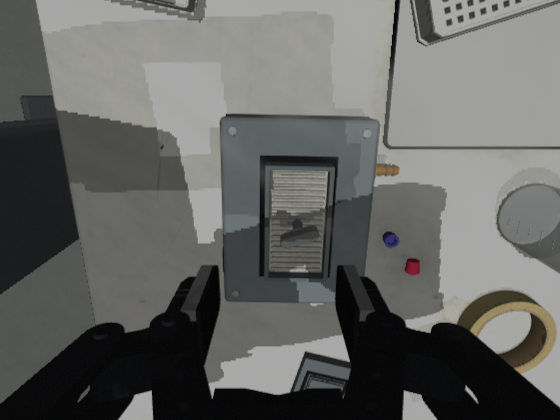

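The wing lies at (300,237) in the picture, at about 16.5° to world x. The pump axis averages (0.553, 0.074) over three cameras that agree within 2 mm.

Call:
drive_tool(
  fingers=[0.6, 0.6, 0.6, 0.6, 0.6, 0.6, 0.6, 0.6, 0.6, 0.6, 0.6, 0.6, 0.6, 0.6, 0.6, 0.6, 0.6, 0.6],
  xyz=[
    [-0.043, 0.032, 0.12],
    [-0.043, 0.032, 0.12],
    [-0.043, 0.032, 0.12],
    [-0.043, 0.032, 0.12],
    [-0.043, 0.032, 0.12],
    [-0.043, 0.032, 0.12],
    [-0.043, 0.032, 0.12],
    [-0.043, 0.032, 0.12],
    [-0.043, 0.032, 0.12],
    [-0.043, 0.032, 0.12],
    [-0.043, 0.032, 0.12],
    [-0.043, 0.032, 0.15],
    [-0.043, 0.032, 0.18],
    [-0.043, 0.032, 0.21],
    [-0.043, 0.032, 0.236],
    [-0.043, 0.032, 0.236],
    [-0.043, 0.032, 0.236],
    [-0.043, 0.032, 0.236],
  ],
  rot=[
    [0, 0, 0.82],
    [0, 0, 0.82],
    [0, 0, 0.82],
    [0, 0, 0.82],
    [0, 0, 0.82],
    [0, 0, 0.82],
    [0, 0, 0.82],
    [0, 0, 0.82],
    [0, 0, 0.82],
    [0, 0, 0.82],
    [0, 0, 0.82],
    [0, 0, 0.82],
    [0, 0, 0.82],
    [0, 0, 0.82],
    [0, 0, 0.82],
    [0, 0, 0.82],
    [0, 0, 0.82],
    [0, 0, 0.82],
  ],
)

```text
t: 3.55
tool_pos: [0.5543, 0.0736, 0.0939]
tool_rot: [0.99, 0.141, 0.0, 0.0]
contact_force: [0.2, 0.7, 0.7]
grip_width: 0.0338
grasp_force: 0.0
```

Call:
drive_tool(
  fingers=[1, 1, 1, 1, 1, 1],
  xyz=[
    [0, 0, 0],
    [0, 0, 0],
    [0, 0, 0],
    [0, 0, 0],
    [0, 0, 0],
    [0, 0, 0],
  ],
  rot=[
    [0, 0, 0],
    [0, 0, 0],
    [0, 0, 0],
    [0, 0, 0],
    [0, 0, 0],
    [0, 0, 0],
  ],
  squeeze=20,
)

```text
t: 4.15
tool_pos: [0.5544, 0.0732, 0.0938]
tool_rot: [0.99, 0.141, 0.0, 0.0]
contact_force: [0.5, -5.2, 6.7]
grip_width: 0.0089
grasp_force: 19.6
```

Call:
drive_tool(
  fingers=[1, 1, 1, 1, 1, 1, 1, 1, 1, 1, 1, 1, 1, 1],
  xyz=[
    [0, 0, 0],
    [0, 0, 0],
    [0, 0, 0],
    [0, 0, 0],
    [0, 0, 0],
    [0, 0, 0],
    [0, 0, 0],
    [0, 0, 0],
    [0, 0, 0],
    [0, 0, 0],
    [0, 0, 0],
    [0, 0, 0],
    [0, 0, 0],
    [0, 0, 0],
  ],
  rot=[
    [0, 0, -0.08],
    [0, 0, -0.16],
    [0, 0, -0.24],
    [0, 0, -0.32],
    [0, 0, -0.4],
    [0, 0, -0.48],
    [0, 0, -0.56],
    [0, 0, -0.64],
    [0, 0, -0.72],
    [0, 0, -0.8],
    [0, 0, -0.807],
    [0, 0, -0.807],
    [0, 0, -0.807],
    [0, 0, -0.807],
  ],
)

```text
t: 5.55
tool_pos: [0.5536, 0.0738, 0.0937]
tool_rot: [0.714, 0.7, -0.0, -0.0]
contact_force: [-4.3, 1.6, 8.7]
grip_width: 0.0087
grasp_force: 19.8
```

Run:
```python
from h import *
plan();print(arm.observe()['ft_torque'])
```

```text
at [0.5536 0.0738 0.0937] psi -1.15 z [-0.  0. -1.] w 0.0087 F [-4.3  1.6  8.7] g 19.8 t 5.5 q [0.08 0.53 1.93 0.   0.68 0.1 ]
[ 0.25192507  0.5923401  -0.02921308]
```

Call:
drive_tool(
  fingers=[0.5, 0.4, 0.3, 0.2, 0.1, 0, 0, 0],
  xyz=[
    [0, 0, 0],
    [0, 0, 0],
    [0, 0, 0],
    [0, 0, -0.06],
    [0, 0, -0.15],
    [0, 0, -0.22],
    [0, 0, -0.22],
    [0, 0, -0.22],
  ],
  rot=[
    [0, 0, 0],
    [0, 0, 0],
    [0, 0, 0],
    [0, 0, 0],
    [0, 0, 0],
    [0, 0, 0],
    [0, 0, 0],
    [0, 0, 0],
  ],
)

```text
t: 6.35
tool_pos: [0.5543, 0.0735, 0.204]
tool_rot: [0.714, 0.7, 0.001, 0.001]
contact_force: [-0.3, 0.3, -0.2]
grip_width: 0.0856
grasp_force: 0.0
```

Run:
```python
from h import *
d=cam('wrist');P=cloud(d);z=P[...,2]
m=(abs(P[...,0]-.5533)<.022)&(abs(P[...,1]-.073)<.022)&(z>.1)&(z<.115)
r=cv2.minAreaRect((P[m][:,:2]*1000).astype(np.float32));print(r,m.sum())
plan(((.58,-.18,.22),Rt(-15.7)))
```

```text
((554.7418212890625, 74.37886810302734), (29.562463760375977, 7.945436954498291), 86.77860260009766) 456
at [0.5537 0.0735 0.203 ] psi -1.14 z [-0.  0. -1.] w 0.0854 F [-0.5 -0.   0.8] g 0.0 t 6.4 q [0.08 0.38 1.84 0.   0.92 0.1 ]
[-0.5058, 0.0628, -0.034] [-0.0001, 0.0, 0.1618]
```

Call:
drive_tool(
  fingers=[0, 0, 0, 0, 0, 0, 0, 0, 0],
  xyz=[
    [-0.506, 0.063, -0.034],
    [-0.506, 0.063, -0.034],
    [-0.506, 0.063, -0.034],
    [-0.506, 0.063, -0.034],
    [-0.506, 0.063, -0.034],
    [-0.506, 0.063, -0.034],
    [-0.506, 0.063, -0.034],
    [-0.506, 0.063, -0.034],
    [-0.506, 0.063, -0.034],
  ],
  rot=[
    [0, 0, 0.162],
    [0, 0, 0.162],
    [0, 0, 0.162],
    [0, 0, 0.162],
    [0, 0, 0.162],
    [0, 0, 0.162],
    [0, 0, 0.162],
    [0, 0, 0.162],
    [0, 0, 0.162],
  ],
)

```text
t: 7.3
tool_pos: [0.58, -0.1786, 0.2197]
tool_rot: [0.797, 0.604, -0.0, -0.001]
contact_force: [-0.0, 1.2, 0.8]
grip_width: 0.085
grasp_force: 0.0
```

Run:
```python
from h import *
d=cam('wrist');P=cloud(d);z=P[...,2]
print('table',np.nanmedian(z))
b=(abs(P[...,0]-.582)<.085)&(abs(P[...,1]+.186)<.085)
for lo,hi in((.007,.03),(.014,.03)):
    m=(b&(z>lo)&(z<hi)).astype(np.uint8);n,lab,st,_=cv2.connectedComponentsWithStats(m);k=1+st[1:,4].argmax();m=lab==k
    print(cv2.minAreaRect((P[m][:,:2]*1000).astype(np.float32)),m.sum(),np.median(z[m]))
a=np.radians(74.3);c=np.array([.5822,-.1858]);g=c+.05*np.array([np.cos(a),np.sin(a)])
Q=Rt(-15.7,-15);print(g,Q.as_matrix()[:,2])
plan()
cv2.imwrite('pics/w2.png',d['image'])
```

```text
table -0.000896831619573879
((585.1467895507812, -185.7220001220703), (129.99058532714844, 66.16754913330078), 74.27108001708984) 7730 0.011533119977706452
((585.1934814453125, -185.59542846679688), (87.89955139160156, 41.92692947387695), 74.17034149169922) 3066 0.016666817962164487
[ 0.59573002 -0.13766541] [-0.07003655 -0.24916296 -0.96592583]
at [ 0.5802 -0.1786  0.2199] psi -15.63 z [-0.001  0.    -1.   ] w 0.0854 F [-0.7  0.3 -0.5] g 0.0 t 7.3 q [-0.35  0.43  1.71  0.    1.   -0.08]
```

View pics/w2.png

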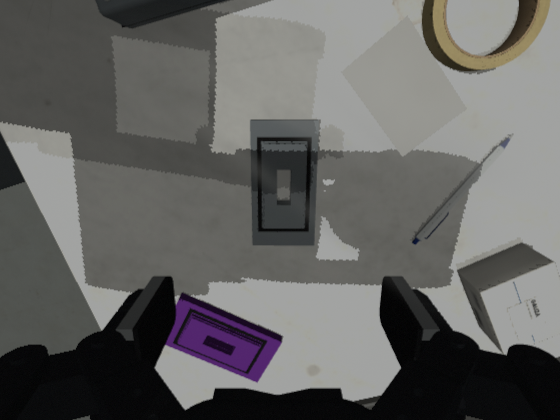

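The grey cover lies at (285,183) in the wrist view and the purple look-alike at (225,338). After removing the bias seen on the pump, its centre is (0.584, -0.1865) with its long axis at 74.2°. I'll grip across its width near the pump-side end.

Run:
```python
from h import *
plan(((.5974,-.1384,.05),Rt(-15.8)),((.5974,-.1384,-.003),Rt(-15.8)))
```

```text
at [ 0.5802 -0.1786  0.2199] psi -15.63 z [-0.001  0.    -1.   ] w 0.0854 F [-0.7  0.3 -0.5] g 0.0 t 7.3 q [-0.35  0.43  1.71  0.    1.   -0.08]
[0.0867, 0.0118, 0.3399] [-0.0006, -0.0001, 0.0019]
[0.0867, 0.0119, 0.4459] [-0.0006, -0.0001, 0.0019]
```

Call:
drive_tool(
  fingers=[0, 0, 0, 0, 0, 0, 0, 0, 0, 0, 0, 0],
  xyz=[
    [0.087, 0.012, 0.1],
    [0.087, 0.012, 0.2],
    [0.087, 0.012, 0.3],
    [0.087, 0.012, 0.34],
    [0.087, 0.012, 0.36],
    [0.087, 0.012, 0.38],
    [0.087, 0.012, 0.4],
    [0.087, 0.012, 0.42],
    [0.087, 0.012, 0.435],
    [0.087, 0.012, 0.446],
    [0.087, 0.012, 0.446],
    [0.087, 0.012, 0.446],
  ],
  rot=[
    [0, 0, 0],
    [0, 0, 0],
    [0, 0, 0],
    [0, 0, 0],
    [0, 0, 0],
    [0, 0, 0],
    [0, 0, 0],
    [0, 0, 0],
    [0, 0, 0],
    [0, 0, 0],
    [0, 0, 0],
    [0, 0, 0],
  ],
)

```text
t: 8.55
tool_pos: [0.5981, -0.14, -0.0025]
tool_rot: [0.797, 0.604, 0.0, 0.0]
contact_force: [0.5, -0.2, -0.5]
grip_width: 0.0849
grasp_force: 0.0
```

Call:
drive_tool(
  fingers=[0.15, 0.3, 0.3, 0.3, 0.3, 0.3, 0.3, 0.3],
  xyz=[
    [0, 0, 0],
    [0, 0, 0],
    [0, 0, 0],
    [0, 0, 0],
    [0, 0, 0],
    [0, 0, 0],
    [0, 0, 0],
    [0, 0, 0],
  ],
  rot=[
    [0, 0, 0],
    [0, 0, 0],
    [0, 0, 0],
    [0, 0, 0],
    [0, 0, 0],
    [0, 0, 0],
    [0, 0, 0],
    [0, 0, 0],
  ],
  squeeze=60,
)

```text
t: 9.35
tool_pos: [0.5982, -0.14, -0.0019]
tool_rot: [0.797, 0.604, 0.0, 0.0]
contact_force: [-3.5, 0.2, 10.6]
grip_width: 0.0642
grasp_force: 64.1
```

```bash
cat >> h.py <<'E'
CA=np.array([-.0487,0,-.002])
def stand(b,lean,psi=-1.15,c=CA):
    Q=Rt(psi,90-lean);u=Q.as_matrix()[:,0];return (np.array(b)+.065*u-Q.apply(c),Q)
E
python3 - <<'E'
from h import *
plan(((.5982,-.14,.17),Rt(-15.8)),stand((.5515,-.09,.03),14),stand((.5515,-.0292,.001),14))
print(stand((.5515,-.09,.03),14)[0],stand((.5515,-.0292,.001),14)[0])
E
```

```text
at [ 0.5982 -0.14   -0.0019] psi -15.73 z [ 0.001 -0.    -1.   ] w 0.0642 F [-3.5  0.2 10.6] g 64.1 t 9.3 q [-0.28  0.73  1.84  0.    0.57 -0.  ]
[-0.0001, 0.0003, -0.3437] [0.0004, -0.0, 0.0008]
[0.1278, -0.1316, -0.2835] [0.1078, 0.8397, -0.1372]
[0.2449, -0.1646, -0.2255] [0.1078, 0.8397, -0.1372]
[ 0.552091   -0.06055882  0.13983878] [5.52091002e-01 2.41179701e-04 1.10838780e-01]
```

Call:
drive_tool(
  fingers=[0.3, 0.3, 0.3, 0.3, 0.3, 0.3, 0.3, 0.3, 0.3, 0.3, 0.3, 0.3, 0.3, 0.3, 0.3, 0.3, 0.3, 0.3, 0.3, 0.3],
  xyz=[
    [0, 0, -0.04],
    [0, 0, -0.1],
    [0, 0, -0.18],
    [0, 0, -0.26],
    [0, 0, -0.34],
    [0, 0, -0.36],
    [0.013, -0.013, -0.36],
    [0.026, -0.026, -0.36],
    [0.039, -0.039, -0.36],
    [0.052, -0.052, -0.36],
    [0.065, -0.065, -0.36],
    [0.078, -0.078, -0.36],
    [0.09, -0.09, -0.35],
    [0.1, -0.1, -0.34],
    [0.115, -0.115, -0.32],
    [0.128, -0.132, -0.3],
    [0.128, -0.132, -0.284],
    [0.128, -0.132, -0.284],
    [0.128, -0.132, -0.284],
    [0.128, -0.132, -0.284],
  ],
  rot=[
    [0, 0, 0],
    [0, 0, 0],
    [0, 0, 0],
    [0, 0, 0],
    [0, 0, 0],
    [0.01, 0.08, -0.013],
    [0.02, 0.16, -0.026],
    [0.03, 0.24, -0.039],
    [0.04, 0.32, -0.052],
    [0.05, 0.4, -0.065],
    [0.06, 0.48, -0.078],
    [0.07, 0.56, -0.091],
    [0.08, 0.64, -0.104],
    [0.09, 0.72, -0.117],
    [0.1, 0.8, -0.13],
    [0.108, 0.84, -0.137],
    [0.108, 0.84, -0.137],
    [0.108, 0.84, -0.137],
    [0.108, 0.84, -0.137],
    [0.108, 0.84, -0.137],
  ],
)

```text
t: 11.35
tool_pos: [0.5524, -0.0608, 0.1406]
tool_rot: [0.563, 0.552, 0.439, -0.43]
contact_force: [0.1, 0.5, -1.2]
grip_width: 0.0641
grasp_force: 67.5
```

Run:
```python
from h import *
plan(stand((.5515,-.0292,.001),14))
d=cam('scene');cv2.imwrite('pics/s2.png',d['image']);np.savez('s2.npz',**d)
```

```text
at [ 0.5524 -0.0608  0.1406] psi -1.14 z [ 0.019  0.97  -0.244] w 0.0641 F [ 0.1  0.5 -1.2] g 67.5 t 11.3 q [-0.7   1.01  1.64  0.86  1.65 -1.19]
[-0.028, -0.0032, 0.1328] [0.0, 0.0012, 0.0007]
```

View pics/s2.png

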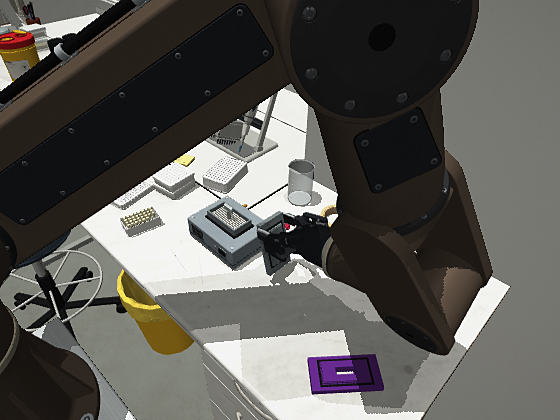

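The cover is held upright at (272,240), plug side outward. I'll check its tilt in the grip from the depth map.

Run:
```python
from h import *
d=dict(np.load('s2.npz'));P=cloud(d)
s=arm.observe();r=R.from_quat(s['tool_rot']);q=r.inv().apply((P.reshape(-1,3)-s['tool_pos'])).reshape(P.shape)
m=(q[...,0]>-.13)&(q[...,0]<.03)&(abs(q[...,1])<.045)&(q[...,2]>-.035)&(q[...,2]<.02)
Q=q[m];print(m.sum(),np.percentile(Q,[1,5,50,95,99],axis=0).round(4))
for x in np.arange(-.12,.025,.01):
    w=Q[(abs(Q[:,0]-x)<.005)];print(round(x,3),len(w),np.median(w[:,2]).round(4) if len(w) else '', w[:,1].min().round(3) if len(w) else '',w[:,1].max().round(3) if len(w) else '')
```

```text
944 [[-0.113  -0.043  -0.0333]
 [-0.1082 -0.0367 -0.0267]
 [-0.009  -0.0089 -0.0133]
 [ 0.0163  0.0312 -0.0037]
 [ 0.0173  0.0361 -0.0013]]
-0.12 0   
-0.11 81 -0.0124 -0.036 0.031
-0.1 71 -0.0128 -0.036 0.029
-0.09 51 -0.0134 -0.036 0.024
-0.08 49 -0.0137 -0.036 -0.01
-0.07 42 -0.013 -0.037 -0.018
-0.06 35 -0.0124 -0.037 0.028
-0.05 23 -0.0092 -0.036 0.026
-0.04 22 -0.0082 -0.036 0.018
-0.03 25 -0.0115 -0.036 0.031
-0.02 37 -0.0183 -0.035 0.03
-0.01 79 -0.0186 -0.015 0.032
-0.0 125 -0.0141 -0.045 0.033
0.01 195 -0.0139 -0.045 0.044
0.02 109 -0.0088 -0.035 0.031
```

Run:
```python
from h import *
plan(stand((.5515,-.0292,.015),14),stand((.5515,-.0292,.0005),14),stand((.5515,-.0272,.0005),14))
```

```text
at [ 0.5523 -0.0607  0.1405] psi -1.13 z [ 0.019  0.97  -0.244] w 0.0638 F [-0.4  0.3 -0.9] g 67.5 t 11.4 q [-0.7   1.01  1.64  0.86  1.65 -1.19]
[-0.0008, -0.0029, 0.1259] [-0.0, 0.0011, 0.0007]
[-0.0289, -0.003, 0.1329] [-0.0, 0.0011, 0.0007]
[-0.0279, -0.0031, 0.1368] [-0.0, 0.0011, 0.0007]
```

Call:
drive_tool(
  fingers=[0.3, 0.3, 0.3, 0.3, 0.3, 0.3, 0.3, 0.3, 0.3, 0.3, 0.3],
  xyz=[
    [0, -0.003, 0.05],
    [0, -0.003, 0.09],
    [0, -0.003, 0.115],
    [0, -0.003, 0.126],
    [0, -0.003, 0.126],
    [-0.008, -0.003, 0.128],
    [-0.015, -0.003, 0.129],
    [-0.022, -0.003, 0.131],
    [-0.0275, -0.003, 0.132],
    [-0.0275, -0.003, 0.132],
    [-0.0275, -0.003, 0.132],
  ],
  rot=[
    [0, 0, 0],
    [0, 0, 0],
    [0, 0, 0],
    [0, 0, 0],
    [0, 0, 0],
    [0, 0, 0],
    [0, 0, 0],
    [0, 0, 0],
    [0, 0, 0],
    [0, 0, 0],
    [0, 0, 0],
  ],
)

```text
t: 12.5
tool_pos: [0.5514, 0.0004, 0.1107]
tool_rot: [0.562, 0.551, 0.44, -0.432]
contact_force: [-1.0, 1.1, 6.6]
grip_width: 0.064
grasp_force: 67.6
```

Run:
```python
from h import *
plan(stand((.5515,-.0292,.0005),14),stand((.5515,-.0262,.0),14))
```

```text
at [5.514e-01 4.000e-04 1.107e-01] psi -1.15 z [ 0.019  0.971 -0.239] w 0.064 F [-1.   1.1  6.6] g 67.6 t 12.5 q [-0.63  1.03  1.72  0.92  1.56 -1.25]
[-0.0008, 0.0013, -0.0] [-0.0001, -0.0017, -0.0005]
[-0.0003, 0.0012, 0.006] [-0.0001, -0.0017, -0.0005]
```

Call:
drive_tool(
  fingers=[0.3, 0.3, 0.3, 0.2, 0.1, 0, 0, 0, 0],
  xyz=[
    [0, 0, 0.002],
    [0, 0, 0.004],
    [0, 0, 0.004],
    [0, 0, 0.004],
    [0, 0, 0.004],
    [0, 0, 0.004],
    [0, 0, 0.004],
    [0, 0, 0.004],
    [0, 0, 0.004],
  ],
  rot=[
    [0, 0, 0],
    [0, 0, 0],
    [0, 0, 0],
    [0, 0, 0],
    [0, 0, 0],
    [0, 0, 0],
    [0, 0, 0],
    [0, 0, 0],
    [0, 0, 0],
  ],
)

```text
t: 13.4
tool_pos: [0.5515, 0.0023, 0.1095]
tool_rot: [0.563, 0.551, 0.44, -0.431]
contact_force: [0.5, 0.5, 0.0]
grip_width: 0.0854
grasp_force: 0.0
```

Call:
drive_tool(
  fingers=[0, 0, 0, 0, 0, 0, 0, 0, 0, 0],
  xyz=[
    [0, 0, -0.02],
    [0, 0, -0.05],
    [0, 0, -0.08],
    [0, 0, -0.12],
    [0, 0, -0.18],
    [0, 0, -0.24],
    [0.1, 0, -0.3],
    [0.2, 0, -0.3],
    [0.3, 0, -0.3],
    [0.3, 0, -0.3],
  ],
  rot=[
    [0, 0, 0],
    [0, 0, 0],
    [0, 0, 0],
    [0, 0, 0],
    [0, 0, 0],
    [0, 0, 0],
    [0, 0, 0],
    [0, 0, 0],
    [0, 0, 0],
    [0, 0, 0],
  ],
)

```text
t: 14.4
tool_pos: [0.5499, -0.1084, 0.2966]
tool_rot: [0.562, 0.553, 0.44, -0.429]
contact_force: [0.9, 0.3, 0.8]
grip_width: 0.0853
grasp_force: 0.0
```

Run:
```python
from h import *
plan((( .5515,-.02,.27),Rt(-1.15,0)))
d=cam('scene');np.savez('s3.npz',**d)
w=cam('wrist');np.savez('w3.npz',**w)
t=cam('top');np.savez('t3.npz',**t)
im=np.zeros((420,800,3),np.uint8);im[:,:400]=w['image'][:,80:480];a=cv2.resize(d['image'][180:300,190:310],(400,400));im[:400,400:]=a
cv2.imwrite('pics/c3.png',im)
for n,e in(('scene',d),('wrist',w),('top',t)):
    P=cloud(e);m=(abs(P[...,0]-.5515)<.045)&(P[...,1]>-.07)&(P[...,1]<.02)&(P[...,2]>.1)&(P[...,2]<.15)
    if m.sum()>5: print(n,m.sum(),np.percentile(P[m],[2,50,98],axis=0).round(4).tolist())
```

```text
at [ 0.5499 -0.1084  0.2966] psi -1.16 z [ 0.021  0.969 -0.245] w 0.0853 F [0.9 0.3 0.8] g 0.0 t 14.4 q [-0.76  0.81  1.57  0.85  1.85 -1.01]
[-0.0084, -0.0006, 0.1844] [0.0025, -0.8427, 0.0017]
scene 427 [[0.5154, -0.0191, 0.1011], [0.5439, -0.0081, 0.1174], [0.5798, 0.0047, 0.13]]
wrist 2566 [[0.5197, -0.0187, 0.1007], [0.5512, -0.0081, 0.1163], [0.5826, 0.0056, 0.1279]]
top 267 [[0.5164, -0.0185, 0.1025], [0.548, -0.0059, 0.1244], [0.5803, 0.0055, 0.1312]]
```

View pics/c3.png

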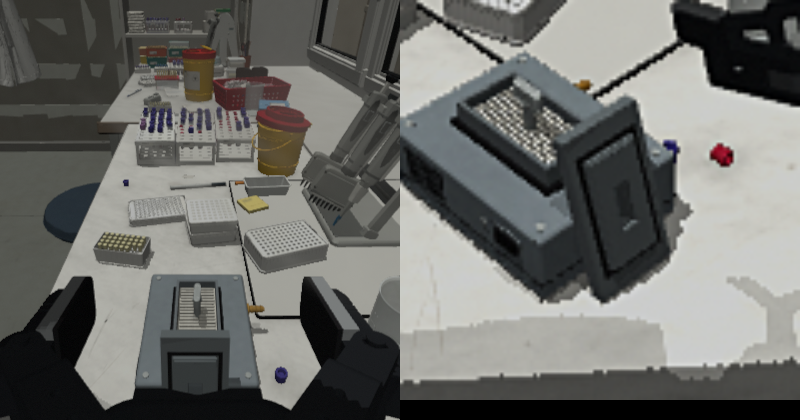

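Run:
```python
from h import *
for n in('s3','w3'):
    P=cloud(dict(np.load(n+'.npz')))
    for zlo,zhi,yl in((.01,.13,(-.075,.0)),):
        m=(abs(P[...,0]-.55)<.031)&(P[...,1]>yl[0])&(P[...,1]<yl[1])&(P[...,2]>zlo)&(P[...,2]<zhi)
        Q=P[m]
        best=None
        rng=np.random.default_rng(0)
        for _ in range(600):
            a=Q[rng.choice(len(Q),3,False)];v=np.cross(a[1]-a[0],a[2]-a[0]);l=np.linalg.norm(v)
            if l<1e-5: continue
            v/=l; k=abs((Q-a[0])@v)<.0015
            if abs(v[1])>.7 and (best is None or k.sum()>best.sum()): best=k
        q=Q[best];c=q.mean(0);v=np.linalg.svd(q-c)[2][2];v*=-np.sign(v[1])
        print(n,len(Q),best.sum(),c.round(4),v.round(3),'lean',np.degrees(np.arcsin(v[2])).round(1),'yaw',np.degrees(np.arctan2(v[0],-v[1])).round(1),'y at z=0:',(c[1]+c[2]*v[2]/v[1]).round(4))
```

```text
s3 1061 407 [ 0.5495 -0.0194  0.0776] [-0.028 -0.963  0.268] lean 15.5 yaw -1.7 y at z=0: -0.041
w3 3700 1941 [ 0.5492 -0.0105  0.1083] [-0.021 -0.963  0.269] lean 15.6 yaw -1.3 y at z=0: -0.0407
```

```bash
cat >> h.py <<'E'
def gripB(lean=15.5,beta=20,x=.5495,psi=-1.2,yw=46,back=0):
    L=np.radians(lean);Q=Rt(psi,-lean-beta)
    Rz=R.from_euler('z',psi,degrees=True)
    u=Rz.apply([0,np.sin(L),np.cos(L)]);n=Rz.apply([0,-np.cos(L),np.sin(L)])
    b=np.array([x,-.0117-.062*np.tan(L),0])
    return b+(.065+yw/1000)*u+.006*n+(.0256-back)*Q.as_matrix()[:,2],Q
E
python3 - <<'E'
from h import *
print(gripB()[0],gripB(back=.1)[0])
plan(((.5495,-.02,.3),Rt(-1.2,10)),(gripB(back=.1)))
E
```

```text
[ 0.54968881 -0.01988042  0.08772505] [0.55090494 0.03817714 0.16913661]
at [ 0.5493 -0.1081  0.2915] psi -1.17 z [ 0.02   0.97  -0.243] w 0.0852 F [ 0.3  1.1 -0.2] g 0.0 t 14.6 q [-0.76  0.81  1.57  0.84  1.84 -1.01]
[0.0592, -0.0033, 0.1668] [-0.0003, -0.7328, 0.0002]
[-0.1665, -0.0028, 0.3433] [-0.0003, -1.2384, 0.0003]
```

Call:
drive_tool(
  fingers=[0, 0, 0, 0, 0, 0, 0, 0, 0, 0, 0, 0],
  xyz=[
    [0.06, -0.003, 0.02],
    [0.06, -0.003, 0.05],
    [0.06, -0.003, 0.08],
    [0.06, -0.003, 0.11],
    [0.06, -0.003, 0.14],
    [0.06, -0.003, 0.167],
    [0.06, -0.003, 0.2],
    [0.06, -0.003, 0.23],
    [0.06, -0.003, 0.26],
    [0.06, -0.003, 0.29],
    [0.06, -0.003, 0.29],
    [0.06, -0.003, 0.29],
  ],
  rot=[
    [0, -0.09, 0],
    [0, -0.18, 0],
    [0, -0.27, 0],
    [0, -0.36, 0],
    [0, -0.45, 0],
    [0, -0.54, 0],
    [0, -0.63, 0],
    [0, -0.72, 0],
    [0, -0.81, 0],
    [0, -0.9, 0],
    [0, -0.99, 0],
    [0, -0.99, 0],
  ],
)

```text
t: 15.75
tool_pos: [0.5509, 0.0434, 0.2836]
tool_rot: [0.707, 0.697, -0.084, 0.08]
contact_force: [0.0, 1.0, -0.7]
grip_width: 0.0857
grasp_force: 0.0
```

Run:
```python
from h import *
plan(gripB(back=.1),gripB(back=.05),gripB())
```

```text
at [0.5509 0.0434 0.2836] psi -0.83 z [-0.007 -0.231 -0.973] w 0.0857 F [ 0.   1.  -0.7] g 0.0 t 15.8 q [ 0.18  0.32  1.74 -0.25  1.14  0.3 ]
[0.0428, 0.0009, 0.2251] [-0.0004, -0.2459, 0.0047]
[0.0051, 0.0008, 0.3177] [-0.0004, -0.2459, 0.0047]
[-0.0325, 0.0008, 0.4104] [-0.0004, -0.2459, 0.0047]
```

Call:
drive_tool(
  fingers=[0, 0, 0, 0, 0, 0, 0, 0, 0, 0, 0, 0, 0],
  xyz=[
    [0.043, 0.001, 0.08],
    [0.043, 0.001, 0.16],
    [0.043, 0.001, 0.225],
    [0.043, 0.001, 0.225],
    [0.024, 0.001, 0.271],
    [0.005, 0.001, 0.318],
    [-0.004, 0.001, 0.341],
    [-0.014, 0.001, 0.364],
    [-0.023, 0.001, 0.387],
    [-0.0325, 0.001, 0.41],
    [-0.0325, 0.001, 0.41],
    [-0.0325, 0.001, 0.41],
    [-0.0325, 0.001, 0.41],
  ],
  rot=[
    [0, -0.09, 0.005],
    [0, -0.18, 0.005],
    [0, -0.246, 0.005],
    [0, -0.246, 0.005],
    [0, -0.246, 0.005],
    [0, -0.246, 0.005],
    [0, -0.246, 0.005],
    [0, -0.246, 0.005],
    [0, -0.246, 0.005],
    [0, -0.246, 0.005],
    [0, -0.246, 0.005],
    [0, -0.246, 0.005],
    [0, -0.246, 0.005],
  ],
)

```text
t: 17.05
tool_pos: [0.5503, -0.0208, 0.0898]
tool_rot: [0.683, 0.665, -0.216, 0.212]
contact_force: [-0.1, 0.7, 0.5]
grip_width: 0.0855
grasp_force: 0.0
```

Run:
```python
from h import *
plan(gripB())
d=cam('scene');w=cam('top')
im=np.zeros((400,800,3),np.uint8);im[:,400:]=cv2.resize(d['image'][180:300,190:310],(400,400));im[:,:400]=cv2.resize(w['image'][180:280,200:300],(400,400))
cv2.imwrite('pics/c4.png',im)
```

```text
at [ 0.5503 -0.0208  0.0898] psi -1.53 z [-0.013 -0.576 -0.817] w 0.0855 F [-0.1  0.7  0.5] g 0.0 t 17.1 q [ 0.28  0.67  1.89 -0.75  0.94  0.88]
[0.0039, -0.0013, 0.0022] [-0.0007, -0.0035, -0.0039]
```

View pics/c4.png

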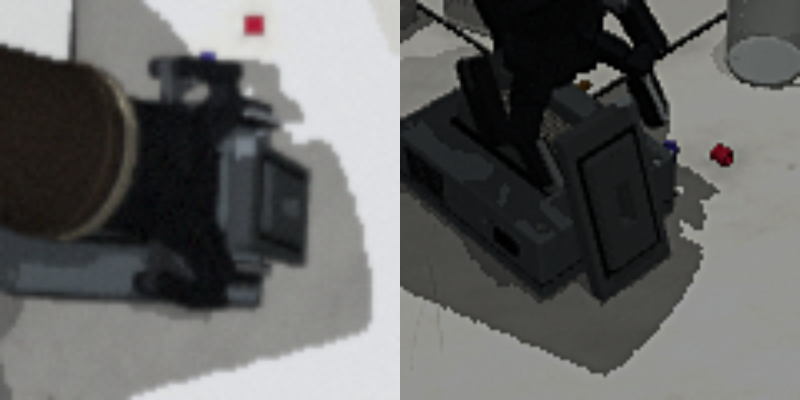

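The fingers straddle the standing cover, with the left one at (540,160) in the right-hand crop. Closing now.

Call:
drive_tool(
  fingers=[0, 0.1, 0.2, 0.3, 0.35, 0.35, 0.35, 0.35, 0.35],
  xyz=[
    [0.002, -0.001, 0.002],
    [0.002, -0.001, 0.002],
    [0.002, -0.001, 0.002],
    [0.002, -0.001, 0.002],
    [0.002, -0.001, 0.002],
    [0.002, -0.001, 0.002],
    [0.002, -0.001, 0.002],
    [0.002, -0.001, 0.002],
    [0.002, -0.001, 0.002],
  ],
  rot=[
    [0, -0.003, -0.003],
    [0, -0.003, -0.003],
    [0, -0.003, -0.003],
    [0, -0.003, -0.003],
    [0, -0.003, -0.003],
    [0, -0.003, -0.003],
    [0, -0.003, -0.003],
    [0, -0.003, -0.003],
    [0, -0.003, -0.003],
  ],
  squeeze=80,
)

```text
t: 18.05
tool_pos: [0.5495, -0.0209, 0.0883]
tool_rot: [0.681, 0.666, -0.218, 0.213]
contact_force: [-1.7, 3.2, 5.2]
grip_width: 0.065
grasp_force: 86.4
```

Run:
```python
from h import *
plan(gripB())
s=arm.observe();r=R.from_quat(s['tool_rot'])
t,Q=gripB();L=np.radians(15.5);Rz=R.from_euler('z',-1.2,degrees=True)
u=Rz.apply([0,np.sin(L),np.cos(L)]);C=np.array([.5495,-.0117-.062*np.tan(L),0])+.065*u
print('cover centre in tool',r.inv().apply(C-s['tool_pos']).round(4))
```

```text
at [ 0.5495 -0.0209  0.0883] psi -1.33 z [-0.014 -0.58  -0.814] w 0.065 F [-1.7  3.2  5.2] g 86.4 t 18.1 q [ 0.29  0.68  1.89 -0.75  0.94  0.88]
[0.0023, 0.0003, -0.0002] [-0.001, -0.0004, -0.0011]
cover centre in tool [0.0225 0.0001 0.0155]
```

```bash
cat >> h.py <<'E'
CB=np.array([.0225,0,.0155])
def place(C,pitch=70,psi=-1.15,c=CB):
    Q=Rt(psi,pitch);return np.array(C)-Q.apply(c),Q
E
python3 - <<'E'
from h import *
t,Q=place((.5533,.0733,.18));print(t)
plan(((.5495,-.0209,.28),Rt(-1.2,-35.5)),((.5515,-.03,.28),Rt(-1.15,50)),((.5515,-.03,.28),Rt(-1.15,70)))
E
```

```text
[0.55285323 0.05104379 0.16415823]
at [ 0.5495 -0.0209  0.0883] psi -1.33 z [-0.014 -0.58  -0.814] w 0.065 F [-1.7  3.2  5.2] g 86.4 t 18.1 q [ 0.29  0.68  1.89 -0.75  0.94  0.88]
[-0.2225, -0.0002, -0.3122] [-0.001, -0.0004, -0.0011]
[-0.2372, 0.0042, -0.3017] [0.0001, 0.9496, -0.0022]
[-0.2372, 0.0042, -0.3017] [0.0005, 1.1719, -0.0023]
```

Call:
drive_tool(
  fingers=[0.35, 0.35, 0.35, 0.35, 0.35, 0.35, 0.35, 0.35, 0.35, 0.35, 0.35, 0.35, 0.35, 0.35, 0.35, 0.35, 0.35, 0.35],
  xyz=[
    [-0.02, 0, -0.03],
    [-0.06, 0, -0.085],
    [-0.1, 0, -0.14],
    [-0.15, 0, -0.21],
    [-0.19, 0, -0.265],
    [-0.222, 0, -0.312],
    [-0.237, 0.004, -0.302],
    [-0.237, 0.004, -0.302],
    [-0.237, 0.004, -0.302],
    [-0.237, 0.004, -0.302],
    [-0.237, 0.004, -0.302],
    [-0.237, 0.004, -0.302],
    [-0.237, 0.004, -0.302],
    [-0.237, 0.004, -0.302],
    [-0.237, 0.004, -0.302],
    [-0.237, 0.004, -0.302],
    [-0.237, 0.004, -0.302],
    [-0.237, 0.004, -0.302],
  ],
  rot=[
    [0, 0, 0],
    [0, 0, 0],
    [0, 0, 0],
    [0, 0, 0],
    [0, 0, 0],
    [0, 0.08, 0],
    [0, 0.16, 0],
    [0, 0.24, 0],
    [0, 0.32, 0],
    [0, 0.4, 0],
    [0, 0.48, 0],
    [0, 0.56, 0],
    [0, 0.64, 0],
    [0, 0.72, 0],
    [0, 0.8, 0],
    [0, 0.88, 0],
    [0, 0.95, 0],
    [0, 0.95, 0],
  ],
)

```text
t: 19.85
tool_pos: [0.551, -0.0313, 0.2788]
tool_rot: [0.648, 0.632, 0.304, -0.297]
contact_force: [-0.5, -0.4, -2.4]
grip_width: 0.0649
grasp_force: 88.4
```

Run:
```python
from h import *
plan(place((.5533,.0733,.21)))
```

```text
at [ 0.551  -0.0313  0.2788] psi -1.44 z [ 0.018  0.769 -0.639] w 0.0649 F [-0.5 -0.4 -2.4] g 88.4 t 19.9 q [-0.58  0.55  1.72  0.72  1.47 -0.85]
[-0.0249, -0.0, 0.2349] [0.0021, 0.2191, -0.0027]
```

Call:
drive_tool(
  fingers=[0.35, 0.35, 0.35, 0.35, 0.35, 0.35, 0.35, 0.35],
  xyz=[
    [0, 0, 0.03],
    [-0.005, 0, 0.08],
    [-0.012, 0, 0.13],
    [-0.018, 0, 0.18],
    [-0.025, 0, 0.235],
    [-0.025, 0, 0.235],
    [-0.025, 0, 0.235],
    [-0.025, 0, 0.235],
  ],
  rot=[
    [0.002, 0.08, -0.003],
    [0.002, 0.16, -0.003],
    [0.002, 0.219, -0.003],
    [0.002, 0.219, -0.003],
    [0.002, 0.219, -0.003],
    [0.002, 0.219, -0.003],
    [0.002, 0.219, -0.003],
    [0.002, 0.219, -0.003],
  ],
)

```text
t: 20.65
tool_pos: [0.5538, 0.0518, 0.196]
tool_rot: [0.585, 0.576, 0.408, -0.399]
contact_force: [1.3, 0.5, -0.9]
grip_width: 0.0649
grasp_force: 88.5
```

```bash
cat > meas.py <<'E'
from h import *
plan()
s=arm.observe();r=R.from_quat(s['tool_rot']);C0=s['tool_pos']+r.apply(CB);print('cover nominal',C0.round(4))
def fit(n):
    d=cam(n);P=cloud(d);z=P[...,2]
    m=(abs(P[...,0]-C0[0])<.05)&(abs(P[...,1]-C0[1])<.085)&(abs(z-C0[2])<.014)
    Q=P[m]
    if len(Q)<50: print(n,len(Q));return
    for _ in range(6):
        A=np.c_[Q[:,:2]-C0[:2],np.ones(len(Q))];k,*_=np.linalg.lstsq(A,Q[:,2],rcond=None);e=A@k-Q[:,2];Q=Q[abs(e)<max(.0012,1.5*np.std(e))]
    print(n,len(Q),'z0',k[2].round(4),'slopes x,y',k[:2].round(3))
    q=Q[:,:2];rc=cv2.minAreaRect((q*1000).astype(np.float32));print('   rect',np.round(rc[0],1),np.round(rc[1],1),round(rc[2],1))
    u=d['image']
    return d
a=fit('top');b=fit('scene')
np.savez('m.npz',top=a['image'],scene=b['image'])
E
python3 meas.py
python3 - <<'E'
import numpy as np,cv2
d=np.load('m.npz')
im=np.zeros((400,800,3),np.uint8);im[:,400:]=cv2.resize(d['scene'][150:270,180:300],(400,400));im[:,:400]=cv2.resize(d['top'][170:270,180:280],(400,400))
cv2.imwrite('pics/c5.png',np.clip(im*1.5,0,255).astype(np.uint8))
E
```

```text
at [0.5538 0.0518 0.196 ] psi -0.99 z [ 0.018  0.937 -0.348] w 0.0649 F [ 1.3  0.5 -0.9] g 88.5 t 20.6 q [-0.55  0.81  1.82  0.95  1.5  -1.14]
cover nominal [0.5541 0.0741 0.2116]
top 483 z0 0.2116 slopes x,y [-0.    -0.007]
   rect [554.1 100.2] [79.9 66.1] 88.8
scene 754 z0 0.2117 slopes x,y [ 0.007 -0.008]
   rect [554.4  77.5] [127.7  83.8] 81.3
```

View pics/c5.png

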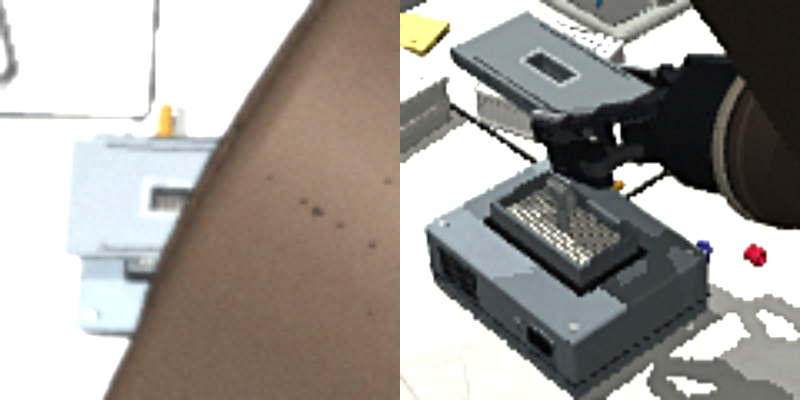

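The crop shows the cover level, outer face up with its slot at (550,67) and the bay just below. I'll refine the centring from the scene camera's edges.

```bash
cat > edges.py <<'E'
from h import *
import sys
plan()
s=arm.observe();r=R.from_quat(s['tool_rot']);C0=s['tool_pos']+r.apply(CB);print('nominal',C0.round(4))
Rz=R.from_euler('z',-1.15,degrees=True)
for n in('scene','top'):
    P=cloud(cam(n))
    def ext(zc,c,ylo,yhi,xh,lab):
        q=Rz.inv().apply((P-np.r_[c,zc]).reshape(-1,3));q=q[(abs(q[:,2])<.004)&(q[:,1]>ylo)&(q[:,1]<yhi)&(abs(q[:,0])<xh)]
        o=[]
        for y in np.arange(ylo,yhi,.005):
            w=q[abs(q[:,1]-y)<.0025]
            if len(w)>8:o.append((w[:,0].min(),w[:,0].max()))
        o=np.array(o); o=np.median(o,0) if len(o) else o
        f=[q[abs(q[:,0]-x)<.0025][:,1].max() for x in np.arange(-.025,.026,.005) if (abs(q[:,0]-x)<.0025).any()]
        print(n,lab,'x lo/hi',np.round(o,4),'ymax',np.median(f).round(4),'ymed z',(np.median(q[:,2])+zc).round(4))
    ext(C0[2],C0[:2],0.0,.08,.045,'cover')
    ext(.062,np.array([.5533,.0733]),.06,.1,.08,'casing')
E
python3 edges.py
```

```text
at [0.5538 0.0515 0.1958] psi -1.04 z [ 0.018  0.937 -0.348] w 0.0651 F [ 0.4  0.3 -0.9] g 88.5 t 20.8 q [-0.55  0.81  1.82  0.95  1.5  -1.14]
nominal [0.5541 0.0738 0.2115]
scene cover x lo/hi [-0.0348  0.0307] ymax 0.0663 ymed z 0.2113
scene casing x lo/hi [-0.0662  0.0422] ymax 0.0829 ymed z 0.0629
top cover x lo/hi [-0.0326  0.0315] ymax 0.0651 ymed z 0.211
top casing x lo/hi [-0.064   0.0619] ymax 0.0838 ymed z 0.0624
```

Run:
```python
from h import *
plan(place((.5541,.0713,.135)))
```

```text
at [0.5536 0.0515 0.1954] psi -1.06 z [ 0.018  0.938 -0.347] w 0.0651 F [ 0.  -0.2 -0.2] g 88.5 t 20.9 q [-0.55  0.81  1.82  0.95  1.5  -1.14]
[-0.1447, -0.0003, 0.0483] [-0.0002, 0.0035, 0.0023]
```

Call:
drive_tool(
  fingers=[0.35, 0.35, 0.35, 0.35, 0.35, 0.35, 0.35, 0.35],
  xyz=[
    [-0.04, 0, 0.013],
    [-0.08, 0, 0.027],
    [-0.11, 0, 0.037],
    [-0.135, 0, 0.045],
    [-0.145, 0, 0.048],
    [-0.145, 0, 0.048],
    [-0.145, 0, 0.048],
    [-0.145, 0, 0.048],
  ],
  rot=[
    [0, 0.004, 0.002],
    [0, 0.004, 0.002],
    [0, 0.004, 0.002],
    [0, 0.004, 0.002],
    [0, 0.004, 0.002],
    [0, 0.004, 0.002],
    [0, 0.004, 0.002],
    [0, 0.004, 0.002],
  ],
)

```text
t: 21.65
tool_pos: [0.5535, 0.0494, 0.119]
tool_rot: [0.584, 0.573, 0.41, -0.402]
contact_force: [0.3, -0.3, -1.2]
grip_width: 0.0649
grasp_force: 88.5
```

```bash
python3 edges.py; python3 meas.py | grep -v at
python3 - <<'E'
import numpy as np,cv2
d=np.load('m.npz')
im=np.zeros((600,800,3),np.uint8);im[:,:]=cv2.resize(d['scene'][175:265,170:290],(800,600),interpolation=cv2.INTER_CUBIC)
cv2.imwrite('pics/c6.png',np.clip(im*1.4,0,255).astype(np.uint8))
E
```

```text
at [0.5535 0.0494 0.119 ] psi -1.1 z [ 0.018  0.94  -0.341] w 0.0649 F [ 0.3 -0.3 -1.2] g 88.5 t 21.6 q [-0.55  0.94  1.81  0.96  1.44 -1.23]
nominal [0.554  0.0716 0.1349]
scene cover x lo/hi [-0.0347  0.0304] ymax 0.0651 ymed z 0.1351
scene casing x lo/hi [-0.0666  0.0069] ymax 0.0816 ymed z 0.0629
top cover x lo/hi [-0.033   0.0313] ymax 0.065 ymed z 0.1349
top casing x lo/hi [-0.0641  0.0617] ymax 0.0837 ymed z 0.0624
cover nominal [0.554  0.0717 0.1348]
top 621 z0 0.1348 slopes x,y [-0. -0.]
   rect [558.3  77.9] [ 75.  120.1] 2.3
scene 717 z0 0.1348 slopes x,y [0.    0.001]
   rect [558.5  72.8] [131.8  92.6] 83.3
```

View pics/c6.png

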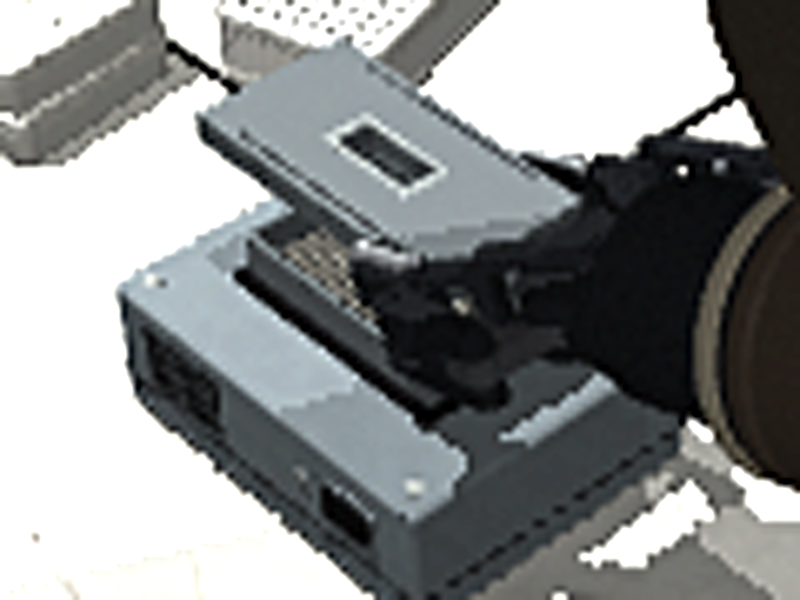

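Call:
drive_tool(
  fingers=[0.35, 0.35, 0.35, 0.35, 0.35, 0.35, 0.35, 0.35, 0.35, 0.35, 0.35, 0.35],
  xyz=[
    [-0.015, -0.001, 0.006],
    [-0.03, -0.001, 0.0115],
    [-0.045, -0.001, 0.017],
    [-0.055, -0.001, 0.0205],
    [-0.062, -0.001, 0.023],
    [-0.066, -0.001, 0.0245],
    [-0.069, -0.001, 0.0255],
    [-0.072, -0.001, 0.0265],
    [-0.075, -0.001, 0.0275],
    [-0.077, -0.001, 0.0285],
    [-0.077, -0.001, 0.0285],
    [-0.077, -0.001, 0.0285],
  ],
  rot=[
    [0, 0, 0],
    [0, 0, 0],
    [0, 0, 0],
    [0, 0, 0],
    [0, 0, 0],
    [0, 0, 0],
    [0, 0, 0],
    [0, 0, 0],
    [0, 0, 0],
    [0, 0, 0],
    [0, 0, 0],
    [0, 0, 0],
  ],
)

```text
t: 23.05
tool_pos: [0.5529, 0.0496, 0.079]
tool_rot: [0.584, 0.573, 0.411, -0.403]
contact_force: [-2.7, -5.9, 14.1]
grip_width: 0.0649
grasp_force: 90.0
```

```bash
python3 edges.py; python3 meas.py | grep -v at
```

```text
at [0.5529 0.0496 0.079 ] psi -1.11 z [ 0.018  0.941 -0.338] w 0.0649 F [-2.7 -5.9 14.1] g 90.0 t 23.1 q [-0.55  1.01  1.79  0.96  1.41 -1.28]
nominal [0.5534 0.0718 0.0949]
scene cover x lo/hi [-0.0348  0.0305] ymax 0.0663 ymed z 0.095
scene casing x lo/hi [-0.0656  0.0603] ymax 0.0775 ymed z 0.0628
top cover x lo/hi [-0.0332  0.0315] ymax 0.0646 ymed z 0.0951
top casing x lo/hi [-0.064   0.0621] ymax 0.0836 ymed z 0.0624
cover nominal [0.5533 0.0719 0.0949]
top 597 z0 0.0948 slopes x,y [0.005 0.002]
   rect [556.7  72.1] [131.   84.3] 88.2
scene 657 z0 0.095 slopes x,y [0.003 0.002]
   rect [546.   66.6] [ 90.1 144.3] 5.5
```

The cover's outer face reads 94.3 to 95 mm high and level, so the plug is in the bay. Releasing and backing off along the tool axis.

Call:
drive_tool(
  fingers=[0.3, 0.25, 0.15, 0, 0, 0, 0, 0, 0, 0, 0, 0, 0, 0],
  xyz=[
    [0, 0, 0],
    [0, 0, 0],
    [0, 0, 0],
    [0, 0, 0],
    [0, 0, 0],
    [0, 0, 0],
    [0, 0, -0.03],
    [0, 0, -0.07],
    [0, 0, -0.12],
    [0, 0, -0.18],
    [0.06, 0, -0.24],
    [0.16, 0, -0.24],
    [0.26, 0, -0.24],
    [0.3, 0, -0.24],
  ],
  rot=[
    [0, 0, 0],
    [0, 0, 0],
    [0, 0, 0],
    [0, 0, 0],
    [0, 0, 0],
    [0, 0, 0],
    [0, 0, 0],
    [0, 0, 0],
    [0, 0, 0],
    [0, 0, 0],
    [0, 0, 0],
    [0, 0, 0],
    [0, 0, 0],
    [0, 0, 0],
  ],
)

```text
t: 24.65
tool_pos: [0.5521, -0.0129, 0.2635]
tool_rot: [0.584, 0.574, 0.41, -0.401]
contact_force: [0.3, -1.0, -0.8]
grip_width: 0.0853
grasp_force: 0.0
```

```bash
cat > seat.py <<'E'
from h import *
for n in('scene','top','wrist'):
    P=cloud(cam(n));z=P[...,2]
    m=(abs(P[...,0]-.553)<.04)&(abs(P[...,1]-.073)<.075)&(abs(z-.0945)<.0045)
    Q=P[m]
    if len(Q)<50: print(n,len(Q));continue
    A=np.c_[Q[:,:2]-[.5533,.0733],np.ones(len(Q))];k,*_=np.linalg.lstsq(A,Q[:,2],rcond=None)
    rc=cv2.minAreaRect((Q[:,:2]*1000).astype(np.float32))
    print(n,len(Q),'z0',k[2].round(4),'slope',k[:2].round(3),np.round(rc[0],1),np.round(rc[1],1),round(rc[2],1))
    w=P[(abs(P[...,0]-.553)<.02)&(abs(P[...,1]-.073)<.02)&(z>.102)&(z<.116)]
    if len(w)>5: rc=cv2.minAreaRect((w[:,:2]*1000).astype(np.float32));print('   wing',len(w),np.round(rc[0],1),np.round(rc[1],1),round(rc[2],1),np.median(w[:,2]).round(4))
    c=P[(abs(P[...,0]-.553)<.08)&(abs(P[...,1]-.073)<.1)&(abs(z-.062)<.004)];rc=cv2.minAreaRect((c[:,:2]*1000).astype(np.float32));print('   casing',np.round(rc[0],1),np.round(rc[1],1),round(rc[2],1))
E
python3 seat.py
python3 - <<'E'
from h import *
plan(((.5533,.0733,.22),Rt(-1.15,0)))
E
```

```text
scene 995 z0 0.0948 slope [0.005 0.003] [552.   72.7] [132.7  68.9] 89.0
   wing 51 [550.8  72.9] [ 9.1 31.8] 0.2 0.1095
   casing [550.7  72.4] [171.  130.9] 89.1
top 1276 z0 0.0947 slope [ 0.005 -0.   ] [552.7  72.5] [130.2  66.3] 88.7
   wing 44 [551.4  73.4] [ 9.3 29.3] 0.4 0.1104
   casing [552.7  73.6] [169.9 129.9] 88.9
wrist 7487 z0 0.0934 slope [-0.     0.001] [554.8  77.4] [122.7  66.1] 88.8
   wing 266 [554.7  73.5] [29.9  7.9] 85.9 0.109
   casing [555.   92.3] [132.  129.9] 89.1
at [ 0.552  -0.0133  0.2607] psi -1.12 z [ 0.019  0.939 -0.343] w 0.0857 F [-0.5  0.1 -0.3] g 0.0 t 24.8 q [-0.63  0.74  1.73  0.88  1.64 -1.04]
[-0.0171, -0.0008, 0.1905] [0.0007, -0.7774, 0.0009]
```

Seated: the cover is flush and level at 94 mm, its centre is within 1 mm of the pump axis, and the wing stands through the slot at about 0.03 rad. Next I lock the wing.

Call:
drive_tool(
  fingers=[0.3, 0.6, 0.6, 0.6, 0.6, 0.6, 0.6, 0.6, 0.6, 0.6, 0.6, 0.6],
  xyz=[
    [0.03, 0, 0.02],
    [0.03, 0, 0.04],
    [0.03, 0, 0.06],
    [0.03, 0, 0.1],
    [0.02, 0, 0.13],
    [0.01, 0, 0.16],
    [-0.01, -0.001, 0.19],
    [-0.017, -0.001, 0.19],
    [-0.017, -0.001, 0.19],
    [-0.017, -0.001, 0.19],
    [-0.017, -0.001, 0.19],
    [-0.017, -0.001, 0.19],
  ],
  rot=[
    [0, -0.09, 0],
    [0, -0.18, 0],
    [0, -0.27, 0],
    [0, -0.36, 0],
    [0, -0.45, 0],
    [0, -0.54, 0],
    [0, -0.63, 0],
    [0, -0.72, 0],
    [0, -0.777, 0],
    [0, -0.777, 0],
    [0, -0.777, 0],
    [0, -0.777, 0],
  ],
)

```text
t: 26.0
tool_pos: [0.5529, 0.0733, 0.2183]
tool_rot: [0.714, 0.7, 0.001, -0.002]
contact_force: [-0.0, -1.0, 0.5]
grip_width: 0.0338
grasp_force: 0.0
```

Run:
```python
from h import *
plan(((.5533,.0733,.13),Rt(-2.3)),((.5533,.0733,.0985),Rt(-2.3)))
```

```text
at [0.5529 0.0733 0.2183] psi -1.18 z [-0.002  0.005 -1.   ] w 0.0338 F [-0.  -1.   0.5] g 0.0 t 26.0 q [0.07 0.37 1.82 0.01 0.95 0.09]
[-0.0009, 0.0012, 0.1766] [-0.0015, -0.0028, 0.0124]
[-0.0012, 0.0013, 0.2396] [-0.0015, -0.0028, 0.0124]
```

Call:
drive_tool(
  fingers=[0.6, 0.6, 0.6, 0.6, 0.6, 0.6, 0.6, 0.6, 0.6, 0.6, 1, 1, 1, 1, 1, 1],
  xyz=[
    [-0.001, 0.001, 0.08],
    [-0.001, 0.001, 0.15],
    [-0.001, 0.001, 0.18],
    [-0.001, 0.001, 0.2],
    [-0.001, 0.001, 0.22],
    [-0.001, 0.001, 0.23],
    [-0.001, 0.001, 0.239],
    [-0.001, 0.001, 0.239],
    [-0.001, 0.001, 0.239],
    [-0.001, 0.001, 0.239],
    [-0.001, 0.001, 0.239],
    [-0.001, 0.001, 0.239],
    [-0.001, 0.001, 0.239],
    [-0.001, 0.001, 0.239],
    [-0.001, 0.001, 0.239],
    [-0.001, 0.001, 0.239],
  ],
  rot=[
    [0, -0.003, 0.012],
    [0, -0.003, 0.012],
    [0, -0.003, 0.012],
    [0, -0.003, 0.012],
    [0, -0.003, 0.012],
    [0, -0.003, 0.012],
    [0, -0.003, 0.012],
    [0, -0.003, 0.012],
    [0, -0.003, 0.012],
    [0, -0.003, 0.012],
    [0, -0.003, 0.012],
    [0, -0.003, 0.012],
    [0, -0.003, 0.012],
    [0, -0.003, 0.012],
    [0, -0.003, 0.012],
    [0, -0.003, 0.012],
  ],
  squeeze=20,
)

```text
t: 27.6
tool_pos: [0.5535, 0.0744, 0.0997]
tool_rot: [0.72, 0.694, -0.001, 0.0]
contact_force: [-1.3, 0.4, 5.8]
grip_width: 0.0066
grasp_force: 23.8
```

Run:
```python
from h import *
plan()
```

```text
at [0.5535 0.0744 0.0997] psi -2.18 z [-0.001 -0.002 -1.   ] w 0.0066 F [-1.3  0.4  5.8] g 23.8 t 27.6 q [ 0.08  0.52  1.92 -0.    0.69  0.12]
```

Call:
drive_tool(
  fingers=[1, 1, 1, 1, 1, 1, 1, 1, 1, 1, 1, 1, 1, 1, 1],
  xyz=[
    [0, 0, 0],
    [0, 0, 0],
    [0, 0, 0],
    [0, 0, 0],
    [0, 0, 0],
    [0, 0, 0],
    [0, 0, 0],
    [0, 0, 0],
    [0, 0, 0],
    [0, 0, 0],
    [0, 0, 0],
    [0, 0, 0],
    [0, 0, 0],
    [0, 0, 0],
    [0, 0, 0],
  ],
  rot=[
    [0, 0, 0.08],
    [0, 0, 0.16],
    [0, 0, 0.24],
    [0, 0, 0.32],
    [0, 0, 0.4],
    [0, 0, 0.48],
    [0, 0, 0.56],
    [0, 0, 0.64],
    [0, 0, 0.72],
    [0, 0, 0.8],
    [0, 0, 0.88],
    [0, 0, 0.95],
    [0, 0, 0.97],
    [0, 0, 0.97],
    [0, 0, 0.97],
  ],
)

```text
t: 29.1
tool_pos: [0.555, 0.073, 0.0997]
tool_rot: [1.0, 0.005, 0.001, 0.002]
contact_force: [7.4, -14.9, -1.1]
grip_width: 0.007
grasp_force: 23.0
```

Call:
drive_tool(
  fingers=[0.9, 0.7, 0.6, 0.6, 0.6, 0.6, 0.6, 0.6, 0.6, 0.6],
  xyz=[
    [0, 0, 0],
    [0, 0, 0],
    [0, 0, 0],
    [0, 0, 0],
    [0, 0, -0.03],
    [0, 0, -0.08],
    [0, 0, -0.15],
    [0, 0, -0.25],
    [0, 0, -0.25],
    [0, 0, -0.25],
  ],
  rot=[
    [0, 0, 0],
    [0, 0, 0],
    [0, 0, 0],
    [0, 0, 0],
    [0, 0, 0],
    [0, 0, 0],
    [0, 0, 0],
    [0, 0, 0],
    [0, 0, 0],
    [0, 0, 0],
  ],
)

```text
t: 30.1
tool_pos: [0.5539, 0.0747, 0.2255]
tool_rot: [1.0, 0.005, 0.001, 0.001]
contact_force: [0.3, -0.2, 0.1]
grip_width: 0.0342
grasp_force: 0.0
```

```bash
python3 - <<'E'
from h import *
plan()
E
python3 seat.py
```

```text
at [0.5539 0.0747 0.2255] psi -89.47 z [ 0.001 -0.001 -1.   ] w 0.0342 F [ 0.3 -0.2  0.1] g 0.0 t 30.1 q [ 0.08  0.36  1.81 -0.    0.97  1.64]
scene 995 z0 0.0948 slope [0.007 0.003] [551.3  72.2] [133.5  68. ] 89.0
   wing 56 [551.1  72.7] [ 8.6 31. ] 86.4 0.1096
   casing [550.9  72.3] [172.  130.9] 89.3
top 344 z0 0.0948 slope [0.001 0.001] [549.4  72.3] [ 63.7 130.5] 1.9
   casing [552.3  73.5] [169.8 129.2] 88.9
wrist 12204 z0 0.0928 slope [-0.     0.001] [554.9  72.2] [130.6  66.6] 88.7
   wing 370 [555.4  73.3] [29.4  7.5] 0.5 0.1085
   casing [555.3  73.6] [169.  129.2] 88.8
```

The wing reads about 1.54 rad, the cover is still seated flush and centred, and the arm is clear of everything. Handing in.

```bash
python3 -c "
from workcell import arm
print(arm.hand_in())"
```

```text
the job is handed in; nothing more can be done
None
```

I turned the filter cover over, set it plug down on the bay and locked the wing across the slot; at the last measurement the cover was level and within 1 to 2 mm of the pump axis, with the wing at about 1.54 rad, and I handed the job in at about 30 s, though the hand-in gave no verdict back.

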